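# Fit the capped shaker lid and take off its cap

## Task

Get the seasoning shaker ready: fold both flaps of the small carton well back past upright, take out the two-part lid set standing inside (the shaker lid with its cap on) with both parts staying together, and lower it gently, without dropping it, onto the steel canister until the plug is fully home in the neck. Then lift the cap alone off the shaker lid, which must stay fully seated, and finish while still holding the cap in the gripper about 10 cm above it. Leave the flaps folded back, the canister standing where it is and everything else undisturbed.

Things in the scene. Friction and masses are not known exactly. Their poses are not given: they have to be found in the camera images.
- carton: Cardboard carton, fixed to the bench, 158 x 158 mm, 100 mm high, walls 4 mm. Origin: centre of its underside, on the bench; z up. Its top edges at its own +y and -y sides carry hinged flaps. In its middle a fixed card collar (tube 53 mm outside, about 45 mm inside, top 44 mm above the bench) holds the lid set upright
- flap_left (a joint): Hinge of the carton's +y flap (150 mm along the edge, 58 mm hinge to free edge, 3 mm thick). Hinge line along carton x, 77 mm to its +y side, 100 mm above the bench. Radians: 0 = level over the mouth, 1.57 = upright, grows outward, stop at 2.5. Starts ajar (0.7 to 1.05), free edges over 60 mm apart; light, stays where pushed; pushed flat sideways a low edge can jam: lift too
- flap_right (a joint): Hinge of the carton's -y flap: the mirror image of flap_left, hinge line 77 mm to the carton's -y side. Same values
- flap_left_edge (a point): Middle of the free edge of the +y flap
- flap_right_edge (a point): Middle of the free edge of the -y flap
- shaker_lid: Inner lid, steel, 120 g: rim 58 mm across, 10 mm thick; under it a tapered plug 40 mm across, 12 mm long; on it a perforated boss 36 mm across, 10 mm high, hidden by the cap. Origin: centre of the rim's underside; z up. Starts in the carton, rim on the collar (44 to 54 mm above the bench). The rim juts out 5 mm past the cap and 2.5 mm past collar or neck: grip its edge to carry the pair
- cap: Outer lid, steel, 60 g: round cap 48 mm across, 16 mm high, on top a knob 18 mm across, 20 mm high (14 mm across in its lowest 4 mm); total 36 mm. Origin: centre of its lower edge; z up. It sits loosely (2 mm play) over the boss, lower edge on the rim, 10 mm above the shaker lid's origin; not locked: lifting the knob lifts the cap alone
- canister: Loose round steel canister, 0.6 kg, standing on the bench: body 84 mm across up to 57 mm, shoulder up to 66 mm, then a neck 53 mm outside and about 45 mm inside up to 100 mm; the bore is 34 mm deep. Origin: centre of its underside; z up
- canister_mouth (a point): Centre of the canister's mouth, 100 mm above its underside; when the lid is home its rim's underside rests here. z along the canister's axis, up
- dish_a: White rectangular ceramic dish, 125 x 85 mm (155 mm over its two handles, along its x), 28 mm high: the dish between the carton's and the canister's places. Origin: centre of underside. Bystander
- dish_b: White rectangular ceramic dish, 125 x 85 mm (155 mm over its two handles, along its x), 28 mm high: the dish farther out, straight ahead of the robot. Origin: centre of underside. Bystander
- dish_c: White rectangular ceramic dish, 125 x 85 mm (155 mm over its two handles, along its x), 28 mm high: the dish at the far left. Origin: centre of underside. Bystander
- dish_d: White rectangular ceramic dish, 125 x 85 mm (155 mm over its two handles, along its x), 28 mm high: the dish at the far right. Origin: centre of underside. Bystander
- ramekin: White ceramic bowl, 68 mm across, 36 mm high, standing beyond the canister. Origin: centre of underside. Bystander
- jar: Small closed glass jar, 44 mm across, 62 mm high, standing on the robot's side of the canister. Origin: centre of underside. Bystander
- spoon: Steel spoon lying across the bench near the robot. Bystander
- bottle: Grey drinking bottle, 68 mm across, 180 mm high, at the far left. Origin: centre of underside. Bystander

How it is judged (in metres and radians):
On the way, in this order (a step that is already met when the one before it is completed fails the run):
1. both flaps are folded back past upright (joint above 1.75 rad) (value of joint each of flap_left, flap_right above 1.75 rad), for 0.2 s.
2. the lid set, cap still on, is seated in the canister's neck (horizontal distance between shaker_lid and canister_mouth below 0.005 m and z of shaker_lid in the frame of canister_mouth between -0.003 and 0.003 m and angle between the z axis of shaker_lid and the z axis of canister_mouth, either way round below 0.06 rad and horizontal distance between cap and shaker_lid below 0.006 m and z of cap in the frame of shaker_lid between 0.007 and 0.013 m), for 0.2 s.
At the end, for the whole second after the job is handed in: Cap held still by the fingers alone, over 60 mm above the rim underside of the shaker lid; that lid seated (5 mm sideways, 3 mm height, 0.06 rad); both flaps beyond 1.7 rad; canister upright (0.06 rad), within 40 mm of its start (horizontal distance between shaker_lid and canister_mouth below 0.005 m and z of shaker_lid in the frame of canister_mouth between -0.003 and 0.003 m and angle between the z axis of shaker_lid and the z axis of canister_mouth, either way round below 0.06 rad and value of joint each of flap_left, flap_right above 1.7 rad and z of cap in the frame of shaker_lid above 0.06 m and contact force between the fingers and cap above 1 N and contact force between cap and shaker_lid below 0.1 N and contact force between cap and canister below 0.1 N and contact force between cap and carton below 0.1 N and linear speed of cap below 0.03 m/s and angle between canister's own z axis and vertical below 0.06 rad and distance of canister from where it was at the start of the episode below 0.04 m); the arm keeps its last pose, push and grip.
It fails at once if the cap comes off the shaker lid while that lid is not seated in the canister (apart in the carton, on the way, or the lid pulled up with the cap) ((z of cap in the frame of shaker_lid above 0.018 m or horizontal distance between cap and shaker_lid above 0.018 m) and not (horizontal distance between shaker_lid and canister_mouth below 0.007 m and z of shaker_lid in the frame of canister_mouth between -0.005 and 0.005 m and angle between the z axis of shaker_lid and the z axis of canister_mouth, either way round below 0.15 rad)).
It fails at once if the lid set is dropped or slammed onto the canister (faster than 0.35 m/s close to the mouth) (horizontal distance between shaker_lid and canister_mouth below 0.03 m and z of shaker_lid in the frame of canister_mouth below 0.03 m and linear speed of shaker_lid above 0.35 m/s).
It fails at once if the canister is tipped or pushed away (angle between canister's own z axis and vertical above 0.3 rad or distance of canister from where it was at the start of the episode above 0.06 m).
It fails at once if a bystander is moved more than 30 mm (distance of any of dish_a, dish_b, dish_c, dish_d, ramekin, jar, spoon, bottle from where it was at the start of the episode above 0.03 m).
It also fails if it takes over 72 s, if anything falls off the work surface, if the arm or the gripper's body presses on something with over 40 N, if the wrist force passes 120 N, or if a joint passes its speed limit or range.

## Robot

A 6-joint arm with a two-finger parallel gripper is mounted at the origin on the work surface. World frame = base frame: x ahead of the robot, y to its left, z up, the work surface at z = 0. Lengths are in mm, angles in degrees, forces in N, time in s.
With the tool pointing down it reaches from about 300 to 850 mm from the base axis. Payload 4.2 kg.
Tool frame: the origin (TCP) lies midway between the tips of the shut fingers; the grasp point (between the pads) lies 19 mm behind it; x points along the fingers, y is the direction in which the jaws open and shut, and the axes are right-handed (so a half turn about x gives the same grasp; the last joint's range is limited). The gripper opens to 91 mm and grips with 3 to 60 N. Pads are 32 mm wide; open, the fingers measure 118 mm over their backs; the gripper's body (76 mm by 178 mm) begins 60 mm behind the grasp point.
Start: joints at [63.999, 18.312, 89.639, -0, 72.044, -1.146], TCP at [241.689, 521.756, 213.976] pointing down, gripper open.
Joint ranges: [-177.97, 177.97], [-48.28, 115.42], [12.27, 149.76], [-77.06, 257.06], [2.81, 150.46], [-146.56, 146.56]. Speed limits (degrees/s): [147.25, 147.25, 180, 180, 180, 180].

## Interface

Orientations are given as [roll, pitch, yaw] about the fixed x, y, z axes, in that order (R = Rz(yaw) Ry(pitch) Rx(roll)).
In Python, from workcell import env gives the robot as it stands.
- The arm moves only by the shell command python3 -m handwheel 'ROWS' [FORCE]. ROWS is text: rows parted by semicolons, each of 7 numbers parted by spaces: the turn, a rotation vector about the tool's x, y, z in degrees, then the shift along the tool's x, y, z in m, then the finger opening in m, from 0 to 0.0912. In form: rx ry rz x y z grip; .... A call has 1 to 12 rows; each row is the pose to reach, as a shift and turn from the pose commanded when the call began, along the tool's axes at that moment; what a row does not reach only later rows make up. A row lasts 1/12 s, in which the tool goes at most 41.7 mm and 7.16 degrees, less where a joint would pass 70% of its speed; a pose out of reach is approached as far as the arm can. A call with a gripper value outside its range is refused whole. The fingers move at their own pace and stop on an object; FORCE is the grip in N (left out, the last holds). Time passes only in rows, so rows that repeat a pose let the fingers close. It gives the time, the measured TCP pose, the force and the opening at its end, in the units of the state.
- env.state(): the state, without advancing time (a new reading comes with each control period).
- env.grab_frame(name): name is "side" or "top"; returns the picture (384x512x3 uint8, red, green, blue); there is no depth.
- env.get_calibration(name): a dict with "mtx" (3x3 intrinsics, pixels), "T" (4x4, takes a point from camera to world coordinates). Camera axes: x right, y up, looking along -z (the intrinsics and any distortion apply to the point x, -y, -z); pixel columns grow to the right and rows downward; lengths in mm; the calibration is good to about 2 mm. A picture is of the moment at which its call begins. get_calibration takes no time and is no camera call.
- env.job_done(): hands the job in, once; it reports no verdict.
The state is a dict: "time_s": time; "qpos": joint angles; "qvel": joint speeds; "effort": joint torques, N m; "ee_pos": TCP position; "ee_rot": TCP orientation; "force": force on the tool from outside, world axes, zero at the start; "torque": the same for the moment, N m; "gripper_width": finger opening in mm.
Only numpy, scipy, OpenCV 4.12 (cv2) and the standard library are available. Lean on these libraries where they do the work, as an engineer would, in place of code of your own. Each camera call takes 0.05 s, during which the arm holds its last target. There are 200 camera calls.

## Working session

There is one attempt and no reset: what is moved stays moved. The work goes in short steps, Python scripts to look and compute and a shell command to move; the robot and the scene stay as the last step left them, time stands still between calls to the robot, and variables do not carry over. Pictures are saved under pics/ and viewed, on a budget of 10 in all, crops included, one or two more only if the job needs it, and the job is handed in when it is done.

```bash
ls; mkdir -p pics; python3 - <<'E'
from workcell import env
import cv2,numpy as np
for n in("side","top"):
    f=env.grab_frame(n); cv2.imwrite(f"pics/{n}0.png",cv2.cvtColor(f,cv2.COLOR_RGB2BGR))
    c=env.get_calibration(n); print(n,{k:np.round(v,3).tolist() if not isinstance(v,str) else v for k,v in c.items()})
print(env.state())
E
```

```text
pics
side {'mtx': [[448.992, 0.0, 252.619], [0.0, 448.992, 197.609], [0.0, 0.0, 1.0]], 'T': [[0.783, 0.375, -0.497, -5.912], [-0.622, 0.456, -0.636, -633.508], [-0.012, 0.807, 0.59, 761.82], [0.0, 0.0, 0.0, 1.0]]}
top {'mtx': [[453.136, 0.0, 263.018], [0.0, 453.136, 192.579], [0.0, 0.0, 1.0]], 'T': [[-0.029, 0.996, -0.085, 464.412], [-1.0, -0.029, 0.005, 73.646], [0.002, 0.085, 0.996, 1151.488], [0.0, 0.0, 0.0, 1.0]]}
{'time_s': 0.1, 'qpos': array([ 6.39995593e+01,  1.83448272e+01,  8.96981254e+01, -5.82983504e-04,
        7.20465408e+01, -1.14663643e+00]), 'qvel': array([ 0.00478894, -0.1320572 , -0.1696406 , -0.01517165, -0.00887717,
        0.05657333]), 'effort': array([ 1.81836080e-03, -4.13333023e+01, -2.32509363e+01,  7.29967863e-02,
        4.21548577e-02, -4.35100003e-05]), 'ee_pos': array([241.48198991, 521.32744014, 213.24471222]), 'ee_rot': array([ -90.7917555 ,   89.91050483, -115.6453796 ]), 'force': array([-0.07509736,  0.11908548, -0.50903905]), 'torque': array([ 0.06526288, -0.01386123,  0.02838477]), 'gripper_width': 91.00907937973246}
```

View pics/top0.png

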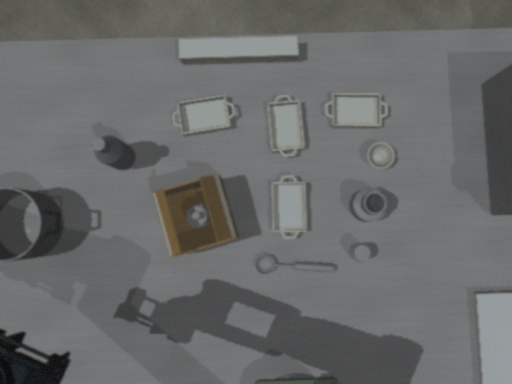

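View pics/side0.png

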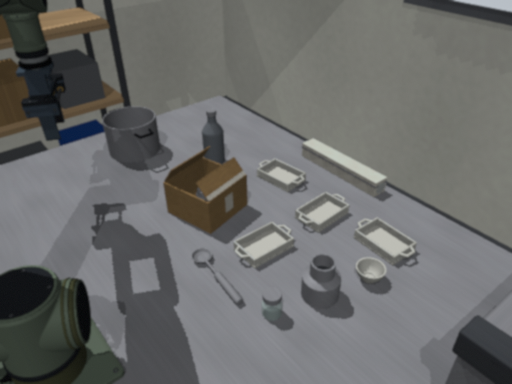

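The top view shows the carton at about (195,215), with one flap on its left and one on its right, the knob at about (198,214) and the canister at about (370,204). The side view agrees. I'll enlarge these areas.

```bash
cat > h.py <<'E'
from workcell import env
import cv2,numpy as np
np.set_printoptions(precision=1,suppress=True)
def ray(n,u,v):
    c=env.get_calibration(n);K=np.array(c["mtx"]);T=np.array(c["T"])
    d=T[:3,:3]@np.array([(u-K[0,2])/K[0,0],-(v-K[1,2])/K[1,1],-1.]); return T[:3,3],d/np.linalg.norm(d)
def plane(n,u,v,z):
    o,d=ray(n,u,v); return o+d*(z-o[2])/d[2]
def two(a,b):   # a=(u,v) top, b=(u,v) side -> point, gap
    o1,d1=ray("top",*a);o2,d2=ray("side",*b)
    s=np.linalg.lstsq(np.c_[d1,-d2],o2-o1,rcond=None)[0]
    p,q=o1+s[0]*d1,o2+s[1]*d2; return (p+q)/2,np.linalg.norm(p-q)
def proj(n,p):
    c=env.get_calibration(n);K=np.array(c["mtx"]);T=np.array(c["T"])
    q=T[:3,:3].T@(np.array(p,float)-T[:3,3]); return np.array([K[0,0]*q[0]/-q[2]+K[0,2],K[1,1]*-q[1]/-q[2]+K[1,2]])
def crop(f,u,v,w,h,s):
    return cv2.resize(cv2.cvtColor(f[v:v+h,u:u+w],cv2.COLOR_RGB2BGR),None,fx=s,fy=s,interpolation=cv2.INTER_CUBIC)
def shot(n):
    return env.grab_frame(n)
E
python3 - <<'E'
from h import *
t=cv2.cvtColor(cv2.imread("pics/top0.png"),4);s=cv2.cvtColor(cv2.imread("pics/side0.png"),4)
g=lambda i:cv2.convertScaleAbs(i,alpha=1.5,beta=10)
m=np.vstack([np.hstack([crop(t,145,165,100,100,4),crop(t,335,165,67,100,4)[:, :266]]),
 np.zeros((0,668 if 0 else 668,3),np.uint8) if 0 else np.zeros((0,400+crop(t,335,165,67,100,4)[:, :266].shape[1],3),np.uint8)])
b=np.hstack([crop(s,155,140,100,95,4)[:200*2],crop(s,295,245,67,95,4)[:, :266]])
cv2.imwrite("pics/a.png",cv2.resize(g(m),None,fx=1.0,fy=1.0)); cv2.imwrite("pics/b.png",g(b)); print(m.shape,b.shape)
E
```

```text
(400, 666, 3) (380, 666, 3)
```

View pics/a.png

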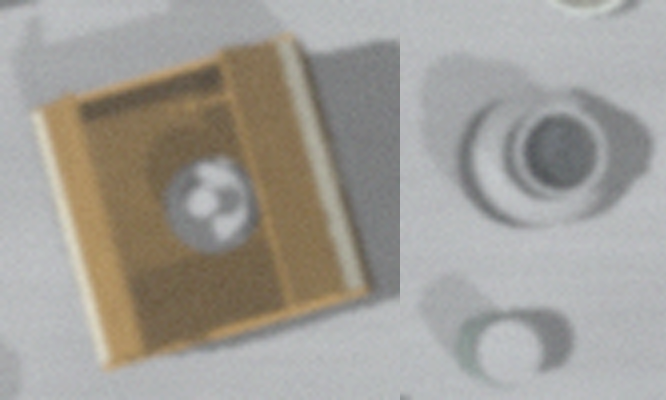

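View pics/b.png

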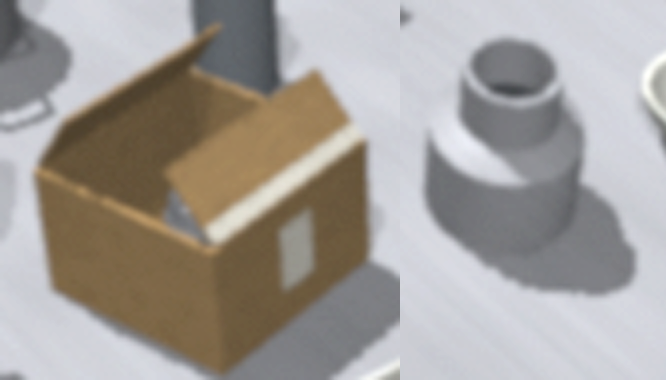

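```bash
python3 - <<'E'
from h import *
C=lambda x,y,ou,ov:((x+.5)/4-.5+ou,(y+.5)/4-.5+ov)
T=lambda x,y:C(x,y,145,165); S=lambda x,y:C(x,y,155,140)
T2=lambda x,y:C(x-400,y,335,165); S2=lambda x,y:C(x-400,y,295,245)
cor=[(38,108),(105,367),(368,292),(297,37)]
P=np.array([plane("top",*T(*c),100) for c in cor]);print(P)
print("centre",P.mean(0)); 
for a,b in((0,1),(1,2),(2,3),(3,0)):
    d=P[b]-P[a];print(np.linalg.norm(d),np.degrees(np.arctan2(d[1],d[0])))
print("side corners z100",[plane("side",*S(*c),100)for c in((37,172),(213,248),(366,138))])
print("knob top",plane("top",*T(203,203),90),"cap disc",plane("top",*T(211,203),70))
print("mouth",plane("top",*T2(559,151),100),plane("side",*S2(512,70),100),two(T2(559,151),S2(512,70)))
d=[plane("top",*T2(x,y),100)for x,y in((510,151),(607,151))];print("dia",np.linalg.norm(d[0]-d[1]))
print("flapR ends",two(T(220,52),S(318,72)),two(T(290,305),S(167,172)))
print("flapL far end",two(T(75,95),S(218,28)))
m=plane("top",*T2(512,345),62);print("jar",m)
print("flapL near edge guess")
E
```

```text
[[564.1 322.  100. ]
 [413.4 284.9 100. ]
 [451.9 132.7 100. ]
 [601.3 170.5 100. ]]
centre [507.7 227.5 100. ]
155.17609468084618 -166.1337529190882
156.98487441978924 -75.80934066371488
154.14446408937144 14.217759903771954
156.03674703968335 103.81275490747433
side corners z100 [array([412.5, 279.9, 100. ]), array([455.3, 136.7, 100. ]), array([604.3, 174.5, 100. ])]
knob top [506.4 228.5  90. ] cap disc [507.1 226.6  70. ]
mouth [ 524.1 -189.5  100. ] [ 522.2 -191.   100. ] (array([ 524. , -189.8,   98.1]), np.float64(0.5745829933751808))
dia 56.43467162545156
flapR ends (array([590. , 209.3, 140.9]), np.float64(2.8924221266716876)) (array([447.6, 173.1, 141. ]), np.float64(2.5940883265370798))
flapL far end (array([566.3, 290.1, 147.7]), np.float64(0.2579411206659721))
jar [ 411.2 -165.2   62. ]
flapL near edge guess
```

```bash
cat >> h.py <<'E'
from scipy.spatial.transform import Rotation as Ro
YAW=14.1; CX=np.array([np.cos(np.radians(YAW)),np.sin(np.radians(YAW)),0]);CY=np.array([-CX[1],CX[0],0]);CO=np.array([507.3,227.5,0])
def car(x,y,z): return CO+x*CX+y*CY+np.array([0,0,z])
def delta(target,jaw):   # target mm world, jaw direction (world vector), tool down
    s=env.state(); R=Ro.from_euler("xyz",s["ee_rot"],degrees=True)
    best=None
    for sg in(1,-1):
        x=np.array([0,0,-1.]);y=sg*np.array(jaw,float);G=Ro.from_matrix(np.c_[x,y,np.cross(x,y)])
        rv=(R.inv()*G).as_rotvec(degrees=True)
        if best is None or np.linalg.norm(rv)<np.linalg.norm(best): best=rv
    sh=R.inv().apply(np.array(target)-s["ee_pos"])/1000
    print("turn",best,"shift m",np.round(sh,4),"| q6 %.0f t %.1f"%(s["qpos"][5],s["time_s"]))
E
python3 - <<'E'
from h import *
s=env.state();print(Ro.from_euler("xyz",s["ee_rot"],degrees=True).as_matrix())
delta(car(0,0,220),CX)
delta(car(0,0,220),CY)
E
```

```text
[[-0.   0.4  0.9]
 [-0.   0.9 -0.4]
 [-1.  -0.  -0. ]]
turn [51.   0.   0.1] shift m [-0.  -0.2  0.4] | q6 -1 t 0.1
turn [-39.   -0.    0.1] shift m [-0.  -0.2  0.4] | q6 -1 t 0.1
```

```bash
sed -i 's/np.round(sh,4)/[round(float(v),4) for v in sh]/' h.py; python3 -c "
from h import *
delta(car(0,0,220),CX)"
```

```text
turn [51.   0.   0.1] shift m [-0.0065, -0.1549, 0.3647] | q6 -1 t 0.1
```

```bash
python3 -m handwheel '4 0 0 -.003 -.010 .024 0; 9 0 0 -.0065 -.025 .06 0; 15 0 0 -.0065 -.041 .097 0; 21 0 0 -.0065 -.057 .134 0; 27 0 0 -.0065 -.073 .171 0; 33 0 0 -.0065 -.089 .208 0; 39 0 0 -.0065 -.105 .245 0; 45 0 0 -.0065 -.121 .282 0; 49 0 0 -.0065 -.136 .32 0; 51 0 0 -.0065 -.148 .349 0; 51 0 .1 -.0065 -.155 .3647 0; 51 0 .1 -.0065 -.155 .3647 0' 20; python3 -c "
from h import *
delta(car(0,4,125),CX);delta(car(0,44,140),CX);print(env.state()['ee_pos'],env.state()['force'],Ro.from_euler('xyz',env.state()['ee_rot'],degrees=True).as_matrix())"
```

```text
time_s: 1.1
ee_pos: [509.5, 224.9, 219.8]
ee_rot: [62.6, 89.9, -13.5]
force: [0.5, -0.7, 0.1]
gripper_width: 14.0
turn [-0.2  0.  -0.1] shift m [0.0948, -0.0016, -0.0072] | q6 9 t 1.1
turn [-0.2  0.  -0.1] shift m [0.0798, -0.0017, -0.0471] | q6 9 t 1.1
[509.5 224.9 219.8] [ 0.5 -0.7  0.1] [[ 0.   1.   0.2]
 [-0.   0.2 -1. ]
 [-1.   0.   0. ]]
```

```bash
python3 -m handwheel '0 0 0 .03 -.0016 -.0072 0; 0 0 0 .065 -.0016 -.0072 0; 0 0 0 .097 -.0016 -.0072 0; 0 0 0 .097 -.0016 -.0072 0; 0 0 0 .097 -.0016 -.020 0; 0 0 0 .095 -.0016 -.033 0; 0 0 0 .090 -.0016 -.045 0; 0 0 0 .084 -.0016 -.058 0; 0 0 0 .081 -.0016 -.071 0; 0 0 0 .084 -.0016 -.084 0; 0 0 0 .087 -.0016 -.097 0; 0 0 0 .089 -.0016 -.103 0'
python3 - <<'E'
from h import *
delta(car(0,4,125),CX);print(env.state()['force'])
t=shot("top");s=shot("side")
cv2.imwrite("pics/c.png",np.hstack([crop(t,125,145,130,110,3),crop(s,135,90,130,150,3)[:330]]))
E
```

```text
time_s: 2.1
ee_pos: [480.4, 329.0, 131.4]
ee_rot: [96.8, 89.9, 21.0]
force: [2.9, -9.5, 7.6]
gripper_width: 0.3
turn [ 0.2 -0.  -0.1] shift m [0.0064, 0.0011, 0.1011] | q6 19 t 2.1
[ 2.9 -9.5  7.6]
```

View pics/c.png

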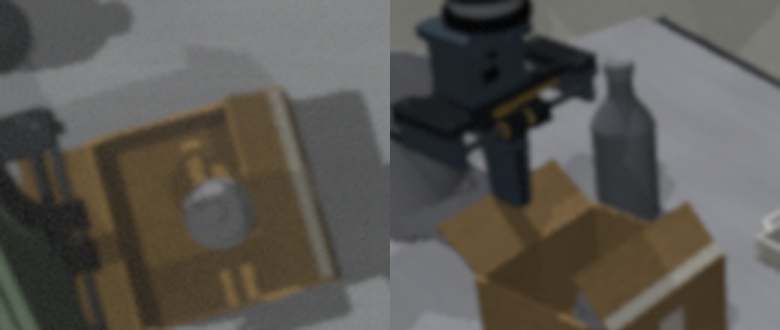

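```bash
python3 -m handwheel '0 0 0 0 0.001 .03 0; 0 0 0 0.003 0.001 .07 0; 0 0 0 .012 0.001 .10 0; 0 0 0 .012 0.001 .117 0; 0 0 0 .010 .001 .130 0; 0 0 0 .006 .001 .142 0; 0 0 0 0 .001 .154 0; 0 0 0 -.004 .001 .166 0; 0 0 0 -.005 .001 .178 0; 0 0 0 -.003 .001 .190 0; 0 0 0 0 .001 .2 0; 0 0 0 0 .001 .203 0'
python3 - <<'E'
from h import *
delta(car(0,0,125),CX);print(env.state()['force'])
E
```

```text
time_s: 3.2
ee_pos: [531.5, 129.8, 130.8]
ee_rot: [145.8, 89.9, 69.8]
force: [0.2, 4.0, 1.3]
gripper_width: 0.3
turn [-0.  -0.1 -0.1] shift m [0.006, 0.0002, -0.1006] | q6 -2 t 3.2
[0.2 4.  1.3]
```

Both flaps should now be folded back. I'll go up, clear to the side, and look with the arm out of the way.

```bash
python3 -m handwheel '0 0 0 0 0 -.02 0; 0 0 0 -.03 0 -.02 .0912; 0 0 0 -.07 0 -.0 .0912; 0 0 0 -.11 0 .04 .0912; 0 0 0 -.13 0 .08 .0912; 0 0 0 -.13 0 .12 .0912; 0 0 0 -.13 0 .16 .0912; 0 0 0 -.13 0 .18 .0912; 0 0 0 -.13 0 .18 .0912; 0 0 0 -.13 0 .18 .0912'
python3 - <<'E'
from h import *
t=shot("top");s=shot("side")
cv2.imwrite("pics/topd.png",t[:,:,::-1]);cv2.imwrite("pics/sided.png",s[:,:,::-1])
g=lambda i:cv2.convertScaleAbs(i,alpha=1.5,beta=10)
cv2.imwrite("pics/d.png",g(np.hstack([crop(t,140,160,110,110,4),crop(s,155,130,85,110,4)])))
print(env.state()["ee_pos"])
E
```

```text
time_s: 4.03
ee_pos: [575.2, -45.6, 260.5]
ee_rot: [163.5, 89.9, 87.5]
force: [-0.1, 1.4, 0.2]
gripper_width: 58.0
[574.8 -43.5 260.7]
```

View pics/d.png

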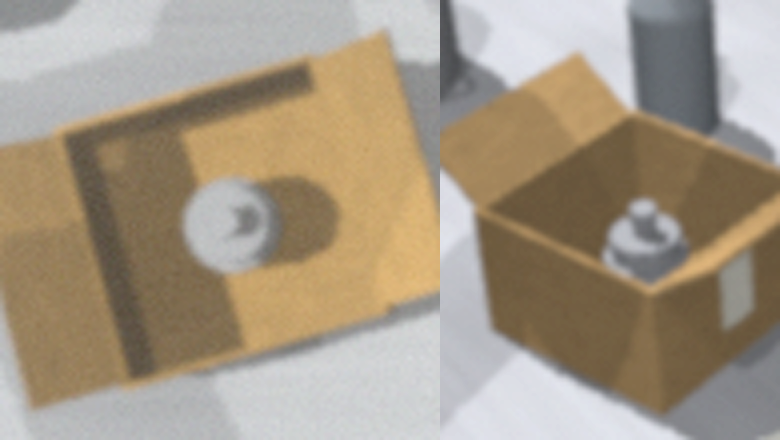

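```bash
python3 - <<'E'
from h import *
t=cv2.imread("pics/topd.png");h=cv2.cvtColor(t,cv2.COLOR_BGR2HSV)
m=np.zeros(h.shape[:2],np.uint8);m[195:235,178:222]=(h[195:235,178:222,1]<60)*255
m=cv2.resize(t[195:235,178:222],None,fx=8,fy=8,interpolation=cv2.INTER_CUBIC);m=cv2.GaussianBlur(m,(0,0),5)
m=((cv2.cvtColor(m,cv2.COLOR_BGR2HSV)[:,:,1]<70)*255).astype(np.uint8)
c=max(cv2.findContours(m,0,2)[0],key=cv2.contourArea);(x,y),r=cv2.minEnclosingCircle(c)
el=cv2.fitEllipse(c);print("ellipse",el,"circ",x,y,r)
for (a,b) in((x,y),el[0]):
    u,v=(a+.5)/8-.5+178,(b+.5)/8-.5+195;print((u,v),plane("top",u,v,54))
print("rim r mm",r/8*(1151-54)/453)
k=((203+.5)/4-.5+155,(208+.5)/4-.5+130);print("side knob top",plane("side",*k,90))
E
```

```text
ellipse ((157.72412109375, 171.0666046142578), (195.1564483642578, 206.91064453125), 84.60720825195312) circ 157.8822784423828 169.17274475097656 103.79373931884766
(197.29778480529785, 215.70909309387207) [506.9 229.1  54. ]
(197.27801513671875, 215.94582557678223) [506.3 229.1  54. ]
rim r mm 31.41880022979467
side knob top [507.1 227.1  90. ]
```

```bash
python3 -c "
from h import *
delta((506.8,228.3,170),CX)"
```

```text
turn [ 0.  -0.1 -0. ] shift m [0.0911, 0.0004, -0.28] | q6 -20 t 4.1
```

```bash
python3 -m handwheel '0 0 0 0 0 -.025 .0912; 0 0 0 0 0 -.06 .0912; 0 0 0 0 0 -.1 .0912; 0 0 0 0 0 -.14 .0912; 0 0 0 .01 0 -.18 .0912; 0 0 0 .03 0 -.22 .0912; 0 0 0 .05 0 -.25 .0912; 0 0 0 .07 0 -.27 .0912; 0 -.1 0 .085 0 -.28 .0912; 0 -.1 0 .0911 .0004 -.28 .0912; 0 -.1 0 .0911 .0004 -.28 .0912; 0 -.1 0 .0911 .0004 -.28 .0912'
python3 -c "
from h import *
delta((506.8,228.3,34),CX)"
```

```text
time_s: 5.13
ee_pos: [507.3, 227.9, 170.8]
ee_rot: [55.1, 89.9, -20.7]
force: [-0.3, -0.1, 0.1]
gripper_width: 91.3
turn [ 0.1  0.1 -0.1] shift m [0.1368, -0.0006, -0.0006] | q6 9 t 5.1
```

```bash
python3 -m handwheel '0 0 0 .01 -.0006 -.0006 .0912; 0 0 0 .03 -.0006 -.0006 .0912; 0 0 0 .05 -.0006 -.0006 .0912; 0 0 0 .07 -.0006 -.0006 .0912; 0 0 0 .09 -.0006 -.0006 .0912; 0 0 0 .105 -.0006 -.0006 .0912; 0 0 0 .117 -.0006 -.0006 .0912; 0 0 0 .126 -.0006 -.0006 .0912; 0 0 0 .132 -.0006 -.0006 .0912; 0 0 0 .136 -.0006 -.0006 .0912; 0 0 0 .1368 -.0006 -.0006 .0912; 0 0 0 .1368 -.0006 -.0006 .0912'
python3 -c "
from h import *
delta((506.8,228.3,34),CX);print(env.state()['force'])"
```

```text
time_s: 6.13
ee_pos: [507.2, 228.2, 33.9]
ee_rot: [70.5, 89.9, -5.3]
force: [-0.9, -0.3, -0.1]
gripper_width: 91.4
turn [ 0.   0.  -0.1] shift m [-0.0001, -0.0004, -0.0002] | q6 9 t 6.1
[-0.9 -0.3 -0.1]
```

```bash
python3 -m handwheel '0 0 0 0 0 0 .075; 0 0 0 0 0 0 .068; 0 0 0 0 0 0 .064; 0 0 0 0 0 0 .062; 0 0 0 0 0 0 .060; 0 0 0 0 0 0 .058; 0 0 0 0 0 0 .056; 0 0 0 0 0 0 .05; 0 0 0 0 0 0 .05; 0 0 0 0 0 0 .05; 0 0 0 0 0 0 .05; 0 0 0 0 0 0 .05' 35
python3 -c "
from h import *
print(env.state()['force'],env.state()['ee_pos'])"
```

```text
time_s: 7.13
ee_pos: [507.2, 228.3, 33.7]
ee_rot: [71.0, 89.9, -4.9]
force: [1.5, -0.0, 1.1]
gripper_width: 56.9
[ 1.5 -0.   1.1] [507.2 228.3  33.7]
```

```bash
python3 -m handwheel '0 0 0 -.002 0 0 .05; 0 0 0 -.006 0 0 .05; 0 0 0 -.013 0 0 .05; 0 0 0 -.023 0 0 .05; 0 0 0 -.038 0 0 .05; 0 0 0 -.056 0 0 .05; 0 0 0 -.076 0 0 .05; 0 0 0 -.096 0 0 .05; 0 0 0 -.116 0 0 .05; 0 0 0 -.136 0 0 .05; 0 0 0 -.152 0 0 .05; 0 0 0 -.162 0 0 .05'
python3 -m handwheel '0 0 0 -.003 0 0 .05; 0 0 0 -.004 0 0 .05; 0 0 0 -.004 0 0 .05'
python3 - <<'E'
from h import *
s=shot("side");t=shot("top")
e=env.state();p=e["ee_pos"];print(p,e["gripper_width"],e["force"])
u,v=proj("side",p).astype(int)
cv2.imwrite("pics/e.png",cv2.convertScaleAbs(np.hstack([crop(s,u-45,v-60,90,100,4),crop(s,295,235,80,100,4)]),alpha=1.5,beta=10));print(u,v)
delta((523.6,-190,200),CX)
E
```

```text
time_s: 8.13
ee_pos: [506.4, 228.3, 198.4]
ee_rot: [82.3, 89.8, 6.5]
force: [0.4, 0.4, -1.8]
gripper_width: 57.1
time_s: 8.38
ee_pos: [505.9, 228.0, 199.0]
ee_rot: [-2.6, 89.9, -78.5]
force: [-0.2, -1.4, -2.4]
gripper_width: 56.7
[505.8 228.  198.4] 56.60337644070929 [-0.2  0.6 -2.1]
201 146
turn [0.  0.1 0.1] shift m [-0.001, -0.0849, 0.4096] | q6 9 t 8.5
```

View pics/e.png

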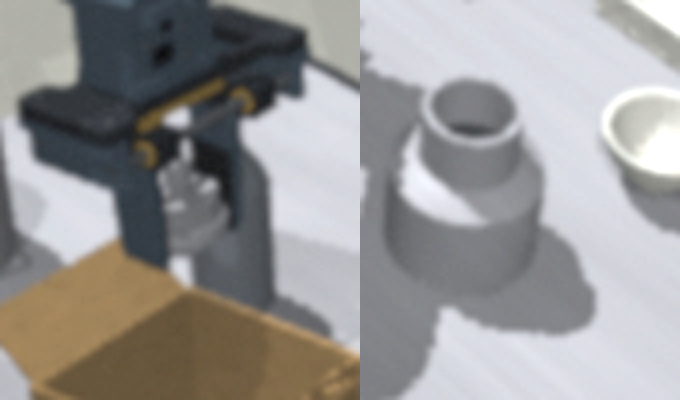

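```bash
python3 -m handwheel '0 0 0 0 -.001 .005 .05; 0 0 0 0 -.003 .015 .05; 0 0 0 0 -.006 .030 .05; 0 0 0 0 -.010 .049 .05; 0 0 0 0 -.015 .071 .05; 0 0 0 0 -.020 .095 .05; 0 0 0 0 -.025 .120 .05; 0 0 0 0 -.030 .145 .05; 0 0 0 0 -.035 .170 .05; 0 0 0 0 -.040 .195 .05; 0 0 0 0 -.045 .220 .05; 0 0 0 0 -.050 .244 .05'
python3 -m handwheel '0 0 0 0 -.005 .025 .05; 0 0 0 0 -.010 .050 .05; 0 0 0 0 -.015 .075 .05; 0 0 0 0 -.020 .098 .05; 0 0 0 0 -.025 .119 .05; 0 0 0 0 -.029 .137 .05; 0 0 0 0 -.032 .151 .05; 0 0 0 0 -.034 .160 .05; 0 0 0 0 -.035 .165 .05; 0 0 0 0 -.035 .165 .05;0 0 0 0 -.035 .165 .05'
python3 - <<'E'
from h import *
e=env.state();print(e["ee_pos"],e["gripper_width"],e["force"])
delta((523.5,-190,116),CX)
E
```

```text
time_s: 9.48
ee_pos: [517.0, -22.7, 199.4]
ee_rot: [25.5, 89.9, -50.4]
force: [-0.2, 0.1, -1.7]
gripper_width: 56.9
time_s: 10.4
ee_pos: [523.9, -188.6, 199.7]
ee_rot: [83.1, 89.9, 7.2]
force: [-1.0, 0.6, -2.6]
gripper_width: 56.7
[ 523.9 -188.6  199.7] 56.67168990648261 [-1.   0.6 -2.6]
turn [ 0.   0.  -0.1] shift m [0.0837, -0.0009, 0.0012] | q6 -35 t 10.4
```

```bash
python3 -m handwheel '0 0 0 .003 0 .0005 .05; 0 0 0 .010 0 .001 .05; 0 0 0 .02 -.0005 .0012 .05; 0 0 0 .032 -.0009 .0012 .05; 0 0 0 .044 -.0009 .0012 .05; 0 0 0 .056 -.0009 .0012 .05; 0 0 0 .066 -.0009 .0012 .05; 0 0 0 .074 -.0009 .0012 .05; 0 0 0 .080 -.0009 .0012 .05; 0 0 0 .083 -.0009 .0012 .05; 0 0 0 .0837 -.0009 .0012 .05; 0 0 0 .0837 -.0009 .0012 .05'
python3 - <<'E'
from h import *
s=shot("side")
cv2.imwrite("pics/f.png",cv2.convertScaleAbs(crop(s,270,200,110,110,5),alpha=1.5,beta=10))
e=env.state();print(e["ee_pos"],e["gripper_width"],e["force"])
delta((523.5,-190,89.5),CX)
E
```

```text
time_s: 11.4
ee_pos: [523.8, -190.6, 116.2]
ee_rot: [58.5, 89.9, -17.3]
force: [-0.1, -0.0, -1.7]
gripper_width: 56.7
[ 524.  -190.6  116.5] 56.75192617476215 [ 0.8  0.3 -1.5]
turn [ 0.   0.1 -0.1] shift m [0.027, -0.0004, -0.0008] | q6 -35 t 11.4
```

View pics/f.png

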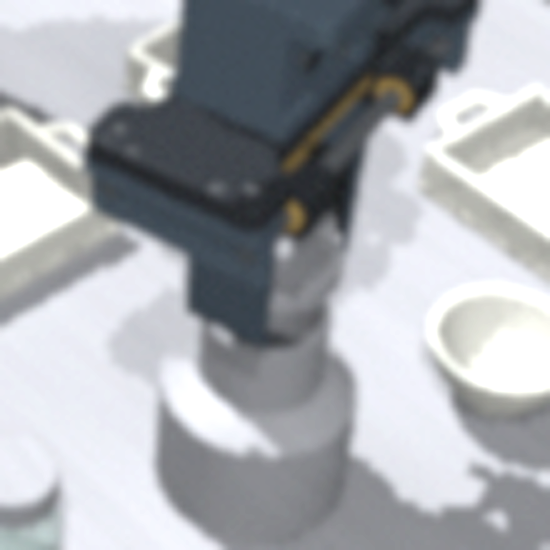

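```bash
python3 -m handwheel '0 0 0 .003 0 -.0005 .05; 0 0 0 .006 0 -.0008 .05; 0 0 0 .009 0 -.0008 .05; 0 0 0 .012 0 -.0008 .05; 0 0 0 .015 0 -.0008 .05; 0 0 0 .018 0 -.0008 .05; 0 0 0 .018 0 -.0008 .05'
python3 -m handwheel '0 0 0 .002 0 0 .05; 0 0 0 .004 0 0 .05; 0 0 0 .006 0 0 .05; 0 0 0 .006 0 0 .05'
```

```text
time_s: 12.03
ee_pos: [523.0, -189.6, 97.3]
ee_rot: [77.7, 90.0, 1.8]
force: [-0.1, -0.0, -1.7]
gripper_width: 57.0
time_s: 12.37
ee_pos: [523.2, -189.7, 91.7]
ee_rot: [62.2, 89.9, -13.6]
force: [0.6, 0.2, -1.4]
gripper_width: 57.1
```

```bash
python3 -m handwheel '0 0 0 .001 0 0 .05; 0 0 0 .0015 0 0 .05; 0 0 0 .0015 0 0 .05'; python3 -m handwheel '0 0 0 .0005 0 0 .05; 0 0 0 .001 0 0 .05; 0 0 0 .001 0 0 .05'
```

```text
time_s: 12.62
ee_pos: [523.5, -189.7, 90.6]
ee_rot: [59.3, 89.9, -16.6]
force: [0.2, 0.4, -1.7]
gripper_width: 56.9
time_s: 12.87
ee_pos: [523.6, -189.8, 89.7]
ee_rot: [59.2, 89.9, -16.7]
force: [0.2, -0.0, -0.2]
gripper_width: 57.1
```

```bash
python3 -m handwheel '0 0 0 .0005 0 0 .05; 0 0 0 .0008 0 0 .05; 0 0 0 .0008 0 0 .05'
```

```text
time_s: 13.12
ee_pos: [523.6, -189.8, 89.7]
ee_rot: [57.9, 89.9, -18.0]
force: [-1.7, 0.8, 4.0]
gripper_width: 57.0
```

```bash
python3 -m handwheel '0 0 0 0 0 0 .057; 0 0 0 0 0 0 .058; 0 0 0 0 0 0 .060; 0 0 0 0 0 0 .062; 0 0 0 0 0 0 .066; 0 0 0 0 0 0 .072; 0 0 0 0 0 0 .08; 0 0 0 0 0 0 .0912; 0 0 0 0 0 0 .0912; 0 0 0 0 0 0 .0912' 10
python3 -m handwheel '0 0 0 -.01 0 0 .0912; 0 0 0 -.03 0 0 .0912; 0 0 0 -.06 0 0 .0912; 0 0 0 -.09 0 0 .0912; 0 0 0 -.12 0 0 .0912; 0 0 0 -.13 0 .03 .0912; 0 0 0 -.13 0 -.03 .0912; 0 0 0 -.13 0 -.07 .0912; 0 0 0 -.13 0 -.11 .0912; 0 0 0 -.13 0 -.15 .0912; 0 0 0 -.13 0 -.17 .0912'
python3 - <<'E'
from h import *
s=shot("side");t=shot("top");cv2.imwrite("pics/topg.png",t[:,:,::-1]);cv2.imwrite("pics/sideg.png",s[:,:,::-1])
cv2.imwrite("pics/g.png",cv2.convertScaleAbs(np.hstack([crop(t,335,165,67,80,5),crop(s,285,215,75,80,5)]),alpha=1.5,beta=10))
e=env.state();print(e["ee_pos"],e["gripper_width"],e["force"])
E
```

```text
time_s: 13.95
ee_pos: [523.5, -189.8, 88.8]
ee_rot: [59.9, 89.9, -15.9]
force: [-0.2, 0.0, -0.6]
gripper_width: 90.7
time_s: 14.87
ee_pos: [480.6, -22.7, 219.5]
ee_rot: [80.4, 89.9, 4.5]
force: [1.0, 0.3, 0.1]
gripper_width: 91.0
[480.3 -21.1 219.7] 91.37007729910262 [-0.1 -0.3  0.7]
```

View pics/g.png

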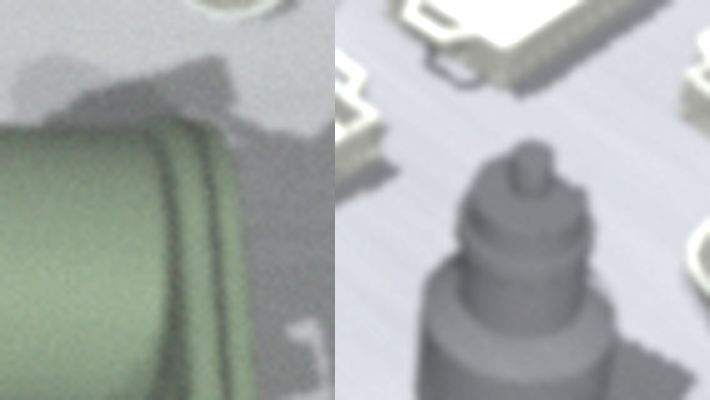

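```bash
python3 - <<'E'
from h import *
print(plane("side",324.3,245.4,146), proj("side",(523.5,-190,146)))
# rim lower visible height check: expected knob base, rim
for z in(100,110,126,146): print(z,((proj("side",(523.5,-190,z))-(285,215)+.5)*5-.5+(335,0)))
delta((523.2,-190.3,190),CX)
E
```

```text
[ 522.6 -190.2  146. ] [324.6 245.2]
100 [525.7 235. ]
110 [527.6 217.5]
126 [530.8 189.1]
146 [534.8 152.8]
turn [ 0.3 -0.  -0.1] shift m [0.0296, -0.0006, 0.1745] | q6 -18 t 15.0
```

```bash
python3 -m handwheel '0 0 0 0 0 .025 .05; 0 0 0 0 0 .06 .05; 0 0 0 0 0 .095 .05; 0 0 0 .005 0 .13 .05; 0 0 0 .012 0 .155 .05; 0 0 0 .02 -.0006 .17 .05; 0 0 0 .028 -.0006 .1745 .05; .3 0 0 .0296 -.0006 .1745 .05; .3 0 0 .0296 -.0006 .1745 .05; .3 0 0 .0296 -.0006 .1745 .05'
python3 -c "
from h import *
delta((523.3,-190.2,129.5),CX)"
```

```text
time_s: 15.8
ee_pos: [523.5, -193.0, 189.3]
ee_rot: [82.9, 89.9, 6.8]
force: [-0.0, 0.3, 0.7]
gripper_width: 49.9
turn [-0.2  0.  -0.1] shift m [0.0598, 0.0004, -0.0028] | q6 -35 t 15.8
```

```bash
python3 -m handwheel '0 0 0 .005 0 0 .05; 0 0 0 .015 0 0 .05; 0 0 0 .025 0 0 .05; 0 0 0 .03 0 0 .05; 0 0 0 .03 0 0 .05'
python3 -c "
from h import *
delta((523.3,-190.2,129.5),CX)"
```

```text
time_s: 16.22
ee_pos: [522.8, -193.5, 157.3]
ee_rot: [-130.7, 89.9, 153.1]
force: [0.1, -0.4, 0.4]
gripper_width: 50.3
turn [-0.2 -0.1  0.1] shift m [0.0278, 0.0013, -0.003] | q6 -35 t 16.2
```

```bash
python3 -m handwheel '0 0 0 .004 .001 -.0015 .05; 0 0 0 .012 .001 -.003 .05; 0 0 0 .018 .001 -.003 .05; 0 0 0 .023 .001 -.003 .05; 0 0 0 .026 .001 -.003 .05; 0 0 0 .0278 .001 -.003 .05; 0 0 0 .0278 .001 -.003 .05'
python3 -c "
from h import *
delta((523.3,-190.2,129.5),CX);print(env.state()['force'])"
```

```text
time_s: 16.8
ee_pos: [524.0, -191.1, 130.9]
ee_rot: [60.7, 89.9, -15.4]
force: [0.1, -0.9, -0.8]
gripper_width: 50.3
turn [-0.3  0.  -0.1] shift m [0.0014, -0.0005, -0.001] | q6 -35 t 16.8
[ 0.1 -0.9 -0.8]
```

```bash
python3 -m handwheel '0 0 0 .0012 -.0005 -.001 .035; 0 0 0 .0012 -.0005 -.001 .028; 0 0 0 .0012 -.0005 -.001 .024; 0 0 0 .0012 -.0005 -.001 .021; 0 0 0 .0012 -.0005 -.001 .019; 0 0 0 .0012 -.0005 -.001 .017; 0 0 0 .0012 -.0005 -.001 .012; 0 0 0 .0012 -.0005 -.001 .01; 0 0 0 .0012 -.0005 -.001 .01; 0 0 0 .0012 -.0005 -.001 .01' 25
python3 -m handwheel '0 0 0 -.0005 0 0 .01; 0 0 0 -.0015 0 0 .01; 0 0 0 -.003 0 0 .01; 0 0 0 -.005 0 0 .01; 0 0 0 -.007 0 0 .01; 0 0 0 -.009 0 0 .01; 0 0 0 -.011 0 0 .01; 0 0 0 -.014 0 0 .01; 0 0 0 -.018 0 0 .01; 0 0 0 -.023 0 0 .01; 0 0 0 -.029 0 0 .01; 0 0 0 -.036 0 0 .01'
```

```text
time_s: 17.63
ee_pos: [523.6, -190.3, 130.4]
ee_rot: [58.7, 89.9, -17.5]
force: [-1.0, 0.1, 0.4]
gripper_width: 17.1
time_s: 18.63
ee_pos: [523.3, -190.2, 166.8]
ee_rot: [60.4, 89.9, -15.7]
force: [-0.4, 0.2, -0.4]
gripper_width: 16.9
```

```bash
python3 -m handwheel '0 0 0 -.006 0 0 .01; 0 0 0 -.013 0 0 .01; 0 0 0 -.022 0 0 .01; 0 0 0 -.031 0 0 .01; 0 0 0 -.040 0 0 .01; 0 0 0 -.048 0 0 .01; 0 0 0 -.055 0 0 .01; 0 0 0 -.060 0 0 .01; 0 0 0 -.062 0 0 .01; 0 0 0 -.062 0 0 .01; 0 0 0 -.062 0 0 .01; 0 0 0 -.062 0 0 .01'
python3 - <<'E'
from h import *
s=shot("side");t=shot("top")
cv2.imwrite("pics/h.png",cv2.convertScaleAbs(np.hstack([crop(s,150,130,260,190,3)]),alpha=1.4,beta=10))
e=env.state();print(e["ee_pos"],e["gripper_width"],e["force"],abs(e["qvel"]).max())
a=cv2.imread("pics/top0.png").astype(int)
E
```

```text
time_s: 19.63
ee_pos: [523.0, -190.1, 227.7]
ee_rot: [64.6, 90.0, -11.6]
force: [0.3, -0.5, 0.0]
gripper_width: 16.8
[ 523.  -190.1  227.7] 17.04316003850404 [-0.6 -0.4  0.5] 0.14916414182050308
```

View pics/h.png

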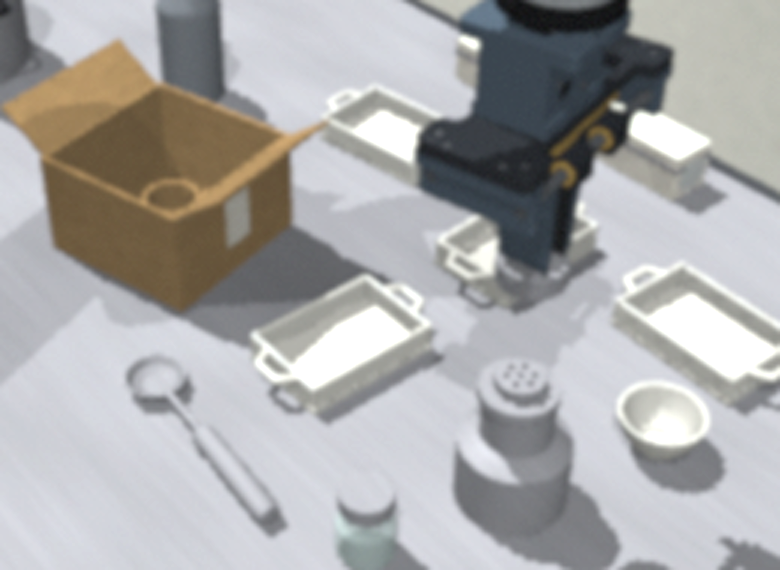

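The cap is in the gripper at about (525,275). The shaker lid with its perforated boss sits level in the neck at about (520,385). Both flaps are folded back, the collar is empty and the bystanders are in place, so I'm handing in.

```bash
python3 -c "
from workcell import env
print(env.job_done())"
```

```text
the job is handed in; nothing more can be done
None
```

The job is handed in at about 20 s of robot time. The shaker lid is on the canister, and the gripper holds the cap just under 10 cm above where it sat. The hand-in reports no verdict, so success rests on my own checks.

**What I did:** I pushed both flaps outward from inside the carton, gripped the set by its rim and carried it to the canister. I lowered it in small steps until the force showed contact, released it, then lifted the cap by its knob.

**Last checks:**
- **Lid seating:** The rim touched down with the tool at 89.7 mm, as expected for a fully home plug. With the cap still on, the knob sat at the height and place predicted for a seated lid, within about 1 mm. The final picture shows the lid level in the neck.
- **Cap:** The fingers closed to 17.0 mm on the 18 mm knob, and the arm was still. The measured force stayed within its usual noise of about 1 N, so the grip shows in the finger opening and the picture.
- **Flaps and surroundings:** The final picture shows both flaps folded back and the canister upright. Nothing else looked moved, but I judged the flap angles and the bystanders by eye only.

**Disagreements:** The top and side cameras differed by about 2 mm on both the lid and the canister, within calibration, so I used values in between. The final top picture was not examined; in the one before it the arm hid the canister, so the seating checks rest on the side camera and the force.

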